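# Zero the bench comparator on its master block and slide in the brass spacer

### The job

Slide the steel master block along the bed until the comparator's stylus rests between the two black lines on its top, then turn the bezel by its blue post so that the post points along the red needle. After that slide the brass spacer in from its own end until the stylus rests between its two black lines, letting it push the master back out the way it came, without disturbing the zero. Keep both blocks flat in the bed's channel, do not touch the stylus, and leave the dropper bottle, the dish and the timer alone.

Things in the scene. Friction and masses are not known exactly. Their poses are not given: they have to be found in the camera images.
- comparator: Bench comparator, fixed to the bench; place and yaw vary. Origin on the bench top straight below the stylus; y runs along the bed, x points from stylus to dial. An overhanging arm 24 mm wide (in y), heights 64 to 80 mm, crosses the channel above the origin from x = -13 mm back to the dial. Dial, face up: centre x = 140 mm, y = 0, radius 48 mm, top 92 mm above the bench.
- bed_centre (a point): Point on the bed's top straight below the stylus. Bed: dark steel bar 470 mm long (along the comparator's y, centred here), 66 mm wide, top 12 mm above the bench. On it two bright rails, tops 22 mm above the bench, inner faces 43 mm apart, form a channel open at both ends.
- stylus_tip (a point): Lowest point of the sprung stylus (round tip, radius 6 mm, moves straight up and down). Hanging free it is 32.5 to 35.5 mm above the bed (the head's clamped height varies); 40 mm on the master, 43 mm on the spacer. Spring presses down with 2 to 3 N; the bevelled block ends lift it as a block slides under. Its stem stands up to 98 mm above the bench.
- needle: Red needle on the white dial face. Origin on the dial axis; x axis points along the needle to its tip. It turns clockwise (from above) 10 degrees per mm of stylus lift, so it points 30 degrees further clockwise on the spacer than on the master. Where it points on the master varies.
- zero_post (a point): Top centre of the upright blue zero post on the steel bezel ring, 41 mm from the dial axis. Post 10 mm across, 19 mm tall above the ring, top 111 mm above the bench. The bezel turns about the vertical dial axis (friction about 1.5 N at the post), stays where left, and must turn clockwise (from above) by 0.4 to 1.6 rad; stops 1.6 rad either side of the comparator's x direction.
- master_block: Steel master block with blue bands, loose, 0.28 to 0.46 kg: 130 mm long (its y), 39 mm wide (x), 40 mm high. Origin at the centre of its underside. End faces upright for 30 mm, then bevelled over the last 14 mm. Two black lines across the top, 9 mm either side of the middle. Starts in the channel near one end of the bed, its middle 135 to 165 mm from the stylus.
- brass_spacer: Brass spacer with two screws in its top, loose, 0.28 to 0.46 kg: 130 mm long (its y), 39 mm wide (x), 43 mm high. Origin at the centre of its underside. End faces upright for 30 mm, then bevelled over the last 14 mm. Two black lines across the top, 9 mm either side of the middle. Starts in the channel near the other end; which block is at which end varies.
- needle_tip (a point): Tip of the red needle, 29 mm from the dial axis.
- instrument_corner (a point): Near left foot corner, on the bench, of a tall beige instrument box that stands fixed behind the right end of the bed. From this point the box extends 297 mm away from the robot, 368 mm to the right and 374 mm up: keep clear of it.
- dropper: Bystander: small white bottle with red cap, 38 mm across, 92 mm tall, upright beside the dial. Origin at the centre of its underside.
- dish: Bystander: clear petri dish, 92 mm across, 16 mm high, beside the dial. Origin at the centre of its underside.
- lab_timer: Bystander: small white timer, 25 x 62 x 62 mm, standing behind the comparator. Origin at the centre of its underside.
Things that resemble listed ones, but are neither listed nor needed, are in the scene too. There is more than one size of the master_block; the job needs the larger.

How it is judged:
On the way, in this order (a step that is already met when the one before it is completed fails the run):
1. the master block lies under the stylus, stylus resting between its two lines (y of master_block in the frame of comparator between -0.009 and 0.009 m and z of stylus_tip in the frame of comparator between 0.0508 and 0.053 m and x of master_block in the frame of comparator between -0.008 and 0.008 m and z of master_block in the frame of comparator between 0.009 and 0.0155 m), for 0.3 s.
2. with the master still under the stylus, the zero post points along the needle (within about 7 degrees) (y of master_block in the frame of comparator between -0.009 and 0.009 m and z of stylus_tip in the frame of comparator between 0.0508 and 0.053 m and y of zero_post in the frame of needle between -0.005 and 0.005 m and x of zero_post in the frame of needle above 0.02 m), for 0.3 s.
At the end, for the whole second after the job is handed in: Spacer flat in the channel at rest, stylus on it within 9 mm of its middle; master flat in the channel at rest, its middle 110 to 200 mm from the stylus; bezel still as zeroed on the master: post 21 to 39 degrees counter-clockwise of the needle (30 is exact) (y of brass_spacer in the frame of comparator between -0.009 and 0.009 m and z of stylus_tip in the frame of comparator between 0.0538 and 0.0562 m and x of brass_spacer in the frame of comparator between -0.008 and 0.008 m and z of brass_spacer in the frame of comparator between 0.009 and 0.0155 m and x of master_block in the frame of comparator between -0.008 and 0.008 m and z of master_block in the frame of comparator between 0.009 and 0.0155 m and (y of master_block in the frame of comparator above 0.11 m or y of master_block in the frame of comparator below -0.11 m) and y of master_block in the frame of comparator between -0.2 and 0.2 m and y of zero_post in the frame of needle between 0.0145 and 0.026 m and x of zero_post in the frame of needle above 0.02 m and linear speed of each of master_block, brass_spacer below 0.01 m/s); the robot touches nothing.
It fails at once if a block is lifted off the bed or tipped (z of any of master_block, brass_spacer in the frame of comparator above 0.02 m or angle between any of master_block, brass_spacer's own z axis and vertical above 0.15 rad).
It fails at once if the robot touches the stylus (contact force between any of the fingers, the arm and stylus above 1 N).
It fails at once if the dropper bottle, the dish or the timer is moved by more than 20 mm or tipped over (distance of any of dropper, dish, lab_timer from where it was at the start of the episode above 0.02 m or angle between any of dropper, dish, lab_timer's own z axis and vertical above 0.3 rad).
It also fails if it takes over 72 s, if anything falls off the work surface, if the arm or the gripper's body presses on something with over 40 N, if the wrist force passes 120 N, or if a joint passes its speed limit or range.

### The arm

A 6-joint arm with a two-finger parallel gripper is mounted at the origin on a cart in front of the work surface, level with it; the furniture and walls round the work are solid. World frame = base frame: x ahead of the robot, y to its left, z up, the work surface at z = 0. Lengths are in m, angles in rad, forces in N, time in s.
With the tool pointing down it reaches from about 0.35 to 0.85 m from the base axis. Payload 8.1 kg.
Tool frame: the origin (TCP) lies on the centre line of the jaws, within the pads' length; the fingertips stand robot.tip_extent ahead of it and the grasp point (between the pads) lies 11 mm behind it (robot.tip_extent is the distance from the TCP to the fingertips, in m); y points along the fingers, z is the direction in which the jaws open and shut, and the axes are right-handed (so a half turn about y gives the same grasp; the last joint's range is limited). The gripper opens to 93 mm and grips with 3 to 60 N. Pads are 15 mm wide; open, the fingers measure 128 mm over their backs; the gripper's body (75 mm by 188 mm) begins 65 mm behind the grasp point.
Start: joints at [-1.195, 0.13, 1.488, -0, 1.523, -0.085], TCP at [0.267, -0.537, 0.227] pointing down, gripper open.
Joint ranges: [-2.96, 2.96], [-0.89, 2.26], [0.02, 2.5], [-1.34, 4.48], [0, 2.73], [-2.66, 2.66]. Speed limits (rad/s): [2.39, 2.39, 2.79, 3.14, 3.14, 3.14].

### API

Orientations are given as a rotation vector (axis times angle).
In Python, from plant import monitor, optics, robot gives the robot as it stands.
- The arm moves only by the shell command python3 -m inch 'ROWS' [OPENING] [FORCE]. ROWS is JSON, a list that holds one entry, the list of rows, each a list of 6 numbers: the shift along the tool's x, y, z in mm, then the turn, a rotation vector about the tool's x, y, z in rad. A call has 1 to 8 rows; each row shifts and turns the commanded pose from where the row before left it, along the tool's axes as they then stand; what a row does not reach is not made up. A row lasts 1/8 s, in which the tool goes at most 62.5 mm and 10.7 degrees, less where a joint would pass 70% of its speed; a pose out of reach is approached as far as the arm can. A call is refused whole if a number of a shift passes 62.5 or a number of a turn 0.188, either way. A call with a gripper value outside its range is refused whole. OPENING is the finger opening in mm, from 0 to 93, set as the call begins (- or left out, the last holds). The fingers move at their own pace and stop on an object; FORCE is the grip in N (left out, the last holds). Time passes only in rows, so rows that do not move let the fingers close. It gives the time, the measured TCP pose, the force and the opening at its end, in the units of the state.
- monitor.read_state(): the state, without advancing time (a new reading comes with each control period).
- optics.read_camera(name): name is "scene" or "top"; returns a dict with "image" (420x560x3 uint8, blue, green, red), "fx", "fy", "cx", "cy" (pixels), "rvec" (rotation vector, rad) and "tvec" (3), from world to camera coordinates, as OpenCV has them. Camera axes: x right, y down, z forward; pixel columns grow to the right and rows downward; lengths in m; the calibration is good to about 2 mm. A picture is of the moment at which its call begins. There is no depth.
- robot.close_job(): hands the job in, once; it reports no verdict.
The state is a dict: "t": time; "q": joint angles; "dq": joint speeds; "joint_torque": joint torques, N m; "tool_pos": TCP position; "orientation": TCP orientation; "force": force on the tool from outside, world axes, zero at the start; "wrist_torque": the same for the moment, N m; "opening": finger opening in m.
Only numpy, scipy, OpenCV 4.12 (cv2) and the standard library are available. Lean on these libraries where they do the work, as an engineer would, in place of code of your own. Each camera call takes 0.05 s, during which the arm holds its last target.

## Working session

There is one attempt and no reset: what is moved stays moved. The work goes in short steps, Python scripts to look and compute and a shell command to move; the robot and the scene stay as the last step left them, time stands still between calls to the robot, and variables do not carry over. Pictures are saved under pics/ and viewed, and the job is handed in when it is done.

```bash
ls -la; mkdir -p pics
python3 - <<'E'
from plant import monitor, optics, robot
import cv2
print(monitor.read_state()); print(robot.tip_extent)
for n in("scene","top"):
    c=optics.read_camera(n); cv2.imwrite(f"pics/{n}0.png",c["image"]); print(n,{k:v for k,v in c.items() if k!="image"})
E
```

```text
total 12
drwxr-xr-x  3 agent agent 4096 Dec  6 21:34 .
drwxr-xr-x 23 root  root  4096 Dec  6 21:34 ..
drwxr-xr-x  2 agent agent 4096 Dec  6 21:34 pics
{'t': 0.0, 'q': array([-1.19538467e+00,  1.31121347e-01,  1.48923899e+00,  7.99975501e-07,
        1.52297564e+00, -8.54217951e-02]), 'dq': array([ 0.00045684,  0.00109357, -0.00029401, -0.00033652, -0.0001072 ,
        0.00203116]), 'joint_torque': array([ 3.78363562e-03, -5.59834456e+01, -4.91759777e+01,  7.68627436e-02,
        3.53704509e-02, -1.68043666e-04]), 'tool_pos': array([ 0.26663158, -0.53691318,  0.22563332]), 'orientation': array([-0.46127867,  1.96703845, -1.96355599]), 'force': array([-0.91102195,  0.1694455 , -1.1084151 ]), 'wrist_torque': array([-0.05699288, -0.01327211, -0.00852854]), 'opening': 0.09318182853010151}
0.008
scene {'fx': 400.0477664836724, 'fy': 400.0477664836724, 'cx': 278.0292129608662, 'cy': 213.46571509876716, 'rvec': array([ 0.69896656, -2.79117657,  0.88958051]), 'tvec': array([0.54934666, 0.29099304, 0.94812356])}
top {'fx': 535.2016659085921, 'fy': 535.2016659085921, 'cx': 283.148215269423, 'cy': 214.66079337218127, 'rvec': array([ 2.20309311, -2.14905896,  0.09464759]), 'tvec': array([-0.00768996,  0.61316445,  1.21055307])}
```

View pics/scene0.png

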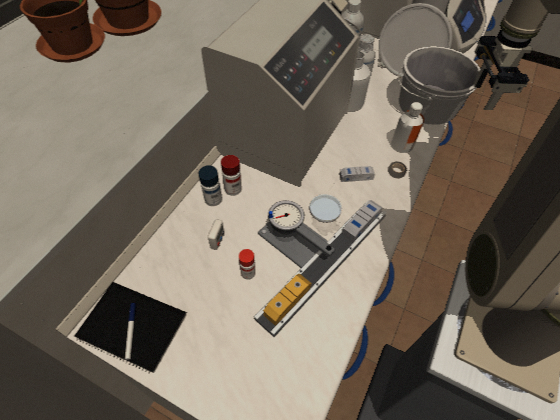

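View pics/top0.png

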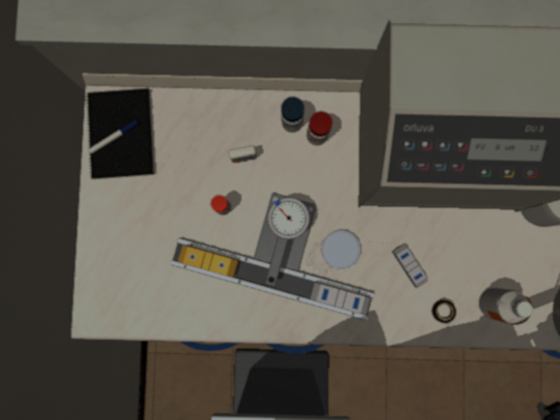

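The top picture shows the bed from (175,250) to (372,305). The steel blue-banded block is in its right end (340,298) and the brass one in its left end (207,262). The dial is at (289,217), with the stylus near (272,279). The dish is at (341,249), the dropper at (220,205) and the timer at (242,153).

What could be taken for the master: the channel block (340,298) and the loose small banded block (410,265). The larger one in the channel fits the description. Next I check it in a close crop.

```bash
cat > h.py <<'E'
import numpy as np, cv2
from scipy.spatial.transform import Rotation as R
from plant import monitor, optics, robot
def cam(n): 
    c=optics.read_camera(n); c["R"]=cv2.Rodrigues(c["rvec"])[0]; return c
def ray(c,u,v):
    d=c["R"].T@np.array([(u-c["cx"])/c["fx"],(v-c["cy"])/c["fy"],1.]); return -c["R"].T@c["tvec"],d
def onz(c,u,v,z):
    o,d=ray(c,u,v); return o+d*(z-o[2])/d[2]
def proj(c,p):
    q=c["R"]@np.asarray(p)+c["tvec"]; return np.array([c["fx"]*q[0]/q[2]+c["cx"],c["fy"]*q[1]/q[2]+c["cy"]])
def tri(c1,a,c2,b):
    o1,d1=ray(c1,*a);o2,d2=ray(c2,*b); s=np.linalg.lstsq(np.c_[d1,-d2],o2-o1,rcond=None)[0]
    p,q=o1+s[0]*d1,o2+s[1]*d2; return (p+q)/2,np.linalg.norm(p-q)
def crop(im,u0,v0,u1,v1,k,fn): cv2.imwrite(fn,cv2.resize(im[v0:v1,u0:u1],None,fx=k,fy=k,interpolation=cv2.INTER_CUBIC))
E
python3 - <<'E'
from h import *
t=cv2.imread("pics/top0.png"); s=cv2.imread("pics/scene0.png")
crop(t,160,180,380,330,3.6,"pics/tc.png"); crop(s,245,190,395,340,4,"pics/sc.png")
E
```

```text
(no output)
```

View pics/tc.png

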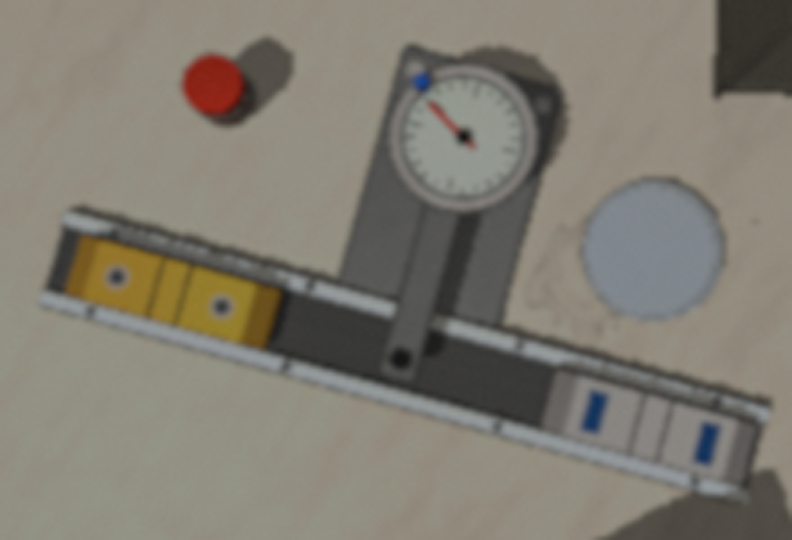

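View pics/sc.png

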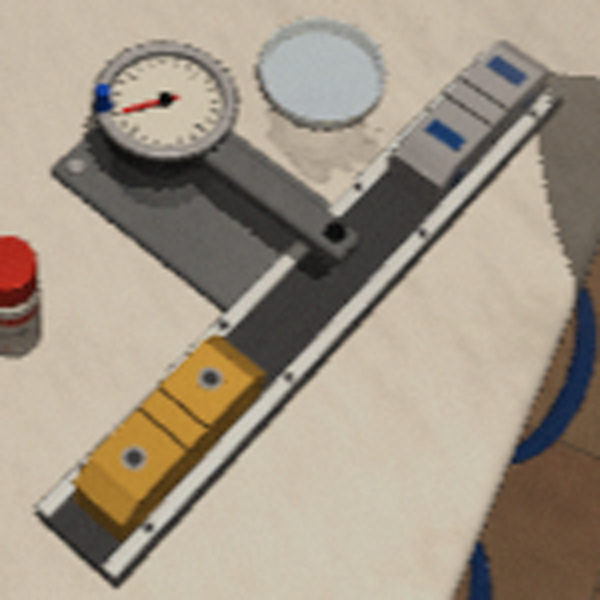

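The crop confirms the choice: the large blue-banded block in the channel, top at crop (650,425), with a band on each side of its two lines. The post is at (422,80), the needle tip at (430,103), the hub at (463,135) and the stylus stem top at (400,358). In the scene crop, the hub is at (166,99), the stem top at (335,231) and the post at (103,97).

Run:
```python
from h import *
ct=cam("top");cs=cam("scene")
T=lambda u,v:((u+.5)/3.6-.5+160,(v+.5)/3.6-.5+180)
S=lambda u,v:((u+.5)/4-.5+245,(v+.5)/4-.5+190)
pts={"hub":((463,135),(166,99)),"stem":((400,358),(335,231)),"post":((422,80),(103,92)),
"screwA":((117,276),(133,457)),"screwB":((221,306),(209,378)),
"bandL":((595,411),(445,135)),"bandR":((707,444),(506,70)),
"brassL1":((149,318),(208,444)),"brassL2":((189,264),(140,390)),"brassL2b":((177,325),(0,0)),
"bedBL":((42,303),(117,582)),"dish":((652,250),(320,72))}
P={}
for k,(a,b) in pts.items():
    if b==(0,0): continue
    p,e=tri(ct,T(*a),cs,S(*b)); P[k]=p; print(k,p.round(4),round(e,4))
for z,n in((.092,"hub"),(.095,"stem")): print(n,onz(ct,*T(*pts[n][0]),z).round(4),onz(cs,*S(*pts[n][1]),z).round(4))
# line pts on top view at z
for n,ps,z in(("master lines",[(645,388),(632,453),(671,394),(657,461)],.052),("brass lines",[(162,256),(149,318),(189,264),(177,325)],.055),("channel ends rail corners",[(68,212),(42,303),(770,402),(745,495)],.022)):
    q=np.array([onz(ct,*T(*a),z) for a in ps]); print(n,q.round(4).tolist(),q.mean(0).round(4))
np.save("P.npy",P)
```

```text
hub [ 0.602  -0.0041  0.0886] 0.0011
stem [0.4664 0.031  0.0833] 0.0
post [0.6336 0.0217 0.107 ] 0.0
screwA [0.5121 0.2092 0.0563] 0.0005
screwB [0.4952 0.1438 0.0565] 0.0006
bandL [ 0.4357 -0.0903  0.0517] 0.0
bandR [ 0.4178 -0.1599  0.0527] 0.0013
brassL1 [0.4815 0.1857 0.0634] 0.0102
brassL2 [0.5248 0.1667 0.0512] 0.0092
bedBL [0.4932 0.2644 0.0105] 0.0007
dish [ 0.5379 -0.1286  0.0092] 0.0009
hub [ 0.6023 -0.0039  0.092 ] [ 0.6005 -0.0021  0.092 ]
stem [0.4668 0.0307 0.095 ] [0.4649 0.0379 0.095 ]
master lines [[0.4506, -0.1211, 0.052], [0.4105, -0.1137, 0.052], [0.4473, -0.1373, 0.052], [0.4059, -0.1292, 0.052]] [ 0.4286 -0.1253  0.052 ]
brass lines [[0.525, 0.1817, 0.055], [0.4863, 0.1884, 0.055], [0.5204, 0.1647, 0.055], [0.4824, 0.1708, 0.055]] [0.5035 0.1764 0.055 ]
channel ends rail corners [[0.5522, 0.248, 0.022], [0.4936, 0.2622, 0.022], [0.4424, -0.204, 0.022], [0.3835, -0.1887, 0.022]] [0.4679 0.0294 0.022 ]
```

```bash
cat >> h.py <<'E'
O=np.array([.4670,.0302]); YAW=-.242
def W(x,y,z): 
    c,s=np.cos(YAW),np.sin(YAW); return np.array([O[0]+c*x-s*y,O[1]+s*x+c*y,z])
def C(p):
    c,s=np.cos(YAW),np.sin(YAW); d=np.asarray(p)[:2]-O; return np.array([c*d[0]+s*d[1],-s*d[0]+c*d[1],p[2]])
def go(p,zyaw,verbose=True):
    """first rotation (rotvec tool), then shift (mm) in rotated tool axes. zyaw: yaw of tool z axis in world; tool y down"""
    st=monitor.read_state(); A=R.from_rotvec(st["orientation"]).as_matrix()
    z=np.array([np.cos(zyaw),np.sin(zyaw),0]); y=np.array([0,0,-1.]); B=np.c_[np.cross(y,z),y,z]
    rv=R.from_matrix(A.T@B).as_rotvec()
    print("t",round(st["t"],3),"pos",st["tool_pos"].round(4),"comp",C(st["tool_pos"]).round(4),"rot",rv.round(4),"shift mm",(B.T@(p-st["tool_pos"])*1e3).round(1))
E
python3 - <<'E'
from h import *
A=R.from_rotvec(monitor.read_state()["orientation"]).as_matrix();print(A.round(3))
print(W(0,-.245,.03),W(.14,0,.09))
go(W(0,-.245,.2),YAW); go(W(0,-.245,.2),YAW+np.pi)
ct=cam("top"); 
for uv,z in(((515,305),.15),((505,310),.1),((360,207),0),((362,205),0),((410,265),.03),((444,310),.02)): print(uv,onz(ct,*uv,z).round(3))
E
```

```text
[[-0.896 -0.     0.445]
 [-0.445  0.001 -0.896]
 [-0.    -1.    -0.001]]
[ 0.40828702 -0.20766085  0.03      ] [ 0.60292049 -0.00335028  0.09      ]
t 0.2 pos [ 0.2667 -0.5371  0.226 ] comp [-0.0585 -0.5988  0.226 ] rot [ 1.00e-03 -8.68e-01 -6.00e-04] shift mm [-353.8   26.    58.5]
t 0.2 pos [ 0.2667 -0.5371  0.226 ] comp [-0.0585 -0.5988  0.226 ] rot [7.0000e-04 2.2736e+00 1.2000e-03] shift mm [353.8  26.  -58.5]
(515, 305) [ 0.428 -0.473  0.15 ]
(505, 310) [ 0.414 -0.473  0.1  ]
(360, 207) [ 0.638 -0.174  0.   ]
(362, 205) [ 0.643 -0.178  0.   ]
(410, 265) [ 0.505 -0.285  0.03 ]
(444, 310) [ 0.404 -0.366  0.02 ]
```

```bash
python3 -m inch '[[[0,-12,0,0,-0.174,0],[0,-12,0,0,-0.174,0],[0,-12,0,0,-0.174,0],[0,-12,0,0,-0.174,0],[0,-12,0,0,-0.172,0],[-50,0,5,0,0,0],[-50,0,10,0,0,0],[-50,0,10,0,0,0]]]' 0 20
python3 - <<'E'
from h import *
go(W(0,-.245,.034),YAW)
E
```

```text
t: 1.25
tool_pos: [0.3274, -0.3964, 0.2865]
orientation: [-1.084, 1.386, -1.386]
force: [0.0, -0.3, 0.4]
opening: 0.0175
t 1.25 pos [ 0.3274 -0.3964  0.2865] comp [-0.0333 -0.4476  0.2865] rot [-0.0001 -0.0007 -0.0002] shift mm [-202.6  252.5   33.3]
```

```bash
python3 -m inch '[[[-50,20,8,0,0,0],[-50,30,8,0,0,0],[-50,40,8,0,0,0],[-50,40,8,0,0,0],[0,40,0,0,0,0],[0,0,0,0,0,0]]]'
python3 - <<'E'
from h import *
go(W(0,-.245,.034),YAW)
c=cam("top"); crop(c["image"],260,210,400,330,5,"pics/a1.png")
c=cam("scene"); crop(c["image"],300,110,460,260,4,"pics/a2.png")
E
```

```text
t: 2.0
tool_pos: [0.4027, -0.2121, 0.1161]
orientation: [-1.088, 1.39, -1.379]
force: [0.2, -0.0, 0.3]
opening: 0.0003
t 2.0 pos [ 0.4027 -0.2121  0.1161] comp [-0.0044 -0.2507  0.1161] rot [ 0.0062  0.0014 -0.0022] shift mm [-5.7 82.1  4.4]
```

View pics/a2.png

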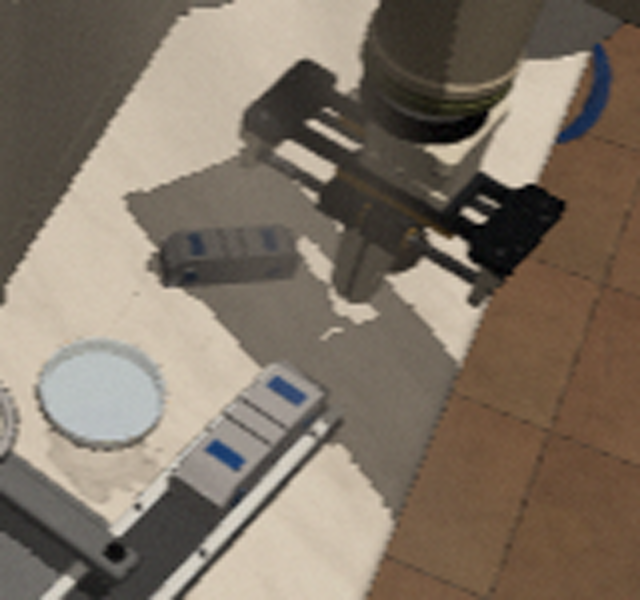

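View pics/a1.png

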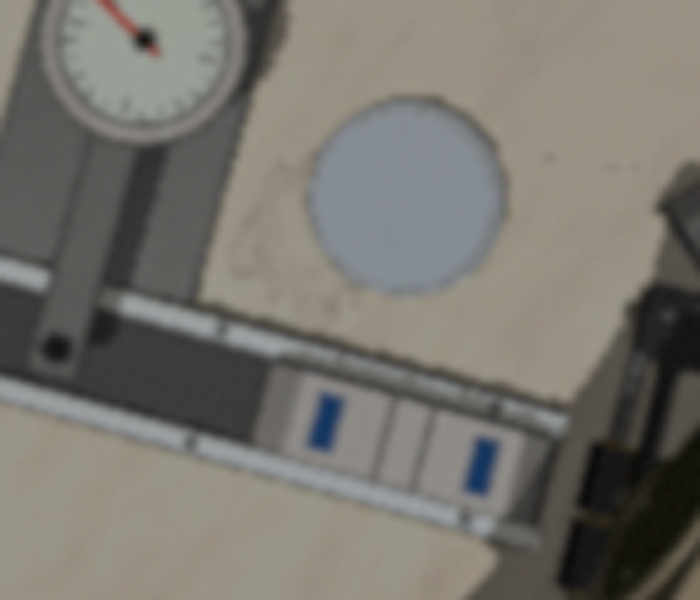

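The gripper is closed and stands just beyond the master's outer end, clear of the dish (400,195 in the top crop). Now down and along.

```bash
python3 -m inch '[[[0,30,4,0,0,0],[0,30,0,0,0,0],[0,22,0,0,0,0],[0,0,0,0,0,0]]]'
python3 - <<'E'
from h import *
go(W(0,-.0725,.034),YAW)
E
```

```text
t: 2.6
tool_pos: [0.4086, -0.2159, 0.0377]
orientation: [-1.084, 1.387, -1.386]
force: [-0.8, -0.1, 0.6]
opening: 0.0007
t 2.6 pos [ 0.4086 -0.2159  0.0377] comp [ 0.0023 -0.253   0.0377] rot [ 0.0004 -0.0014 -0.0001] shift mm [-180.5    3.7   -2.3]
```

```bash
python3 -m inch '[[[-10,3,-2,0,0,0],[-10,0,0,0,0,0],[-15,0,0,0,0,0],[-18,0,0,0,0,0],[-18,0,0,0,0,0],[-18,0,0,0,0,0],[-15,0,0,0,0,0],[-12,0,0,0,0,0]]]'; python3 -m inch '[[[-12,0,0,0,0,0],[-12,0,0,0,0,0],[-10,0,0,0,0,0],[-8,0,0,0,0,0],[-4,0,0,0,0,0],[0,0,0,0,0,0]]]';python3 - <<'E'
from h import *
go(W(0,-.0725,.034),YAW)
c=cam("top"); crop(c["image"],220,180,380,320,5,"pics/b1.png")
c=cam("scene"); crop(c["image"],250,150,400,290,5,"pics/b2.png")
E
```

```text
t: 3.6
tool_pos: [0.4357, -0.1023, 0.0357]
orientation: [-1.086, 1.381, -1.388]
force: [-4.2, -16.0, 3.1]
opening: 0.0004
t: 4.35
tool_pos: [0.4467, -0.0577, 0.0357]
orientation: [-1.085, 1.382, -1.387]
force: [-1.8, -6.5, 5.1]
opening: 0.0006
t 4.35 pos [ 0.4467 -0.0577  0.0357] comp [ 0.0014 -0.0902  0.0357] rot [-0.0028  0.0009  0.0018] shift mm [-17.7   1.7  -1.4]
```

View pics/b1.png

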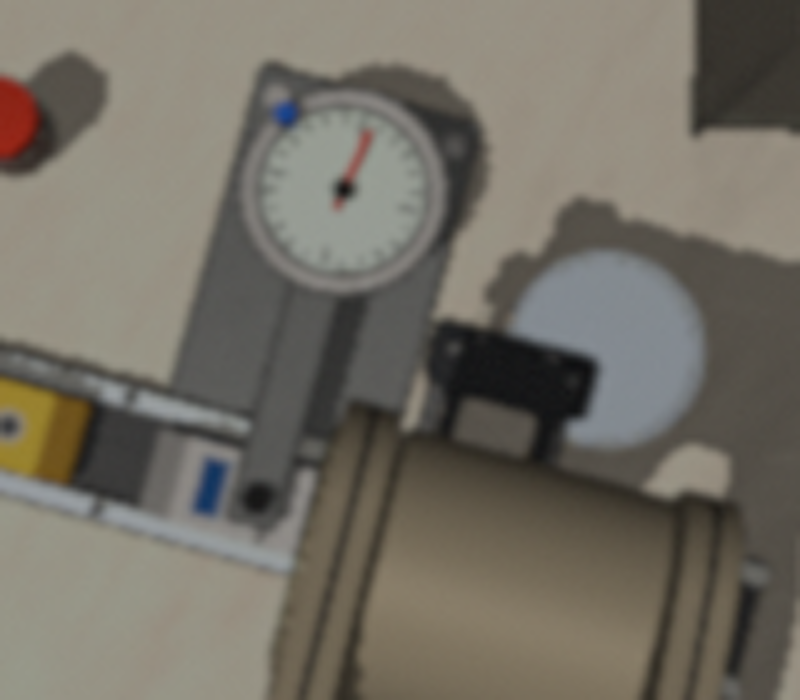

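View pics/b2.png

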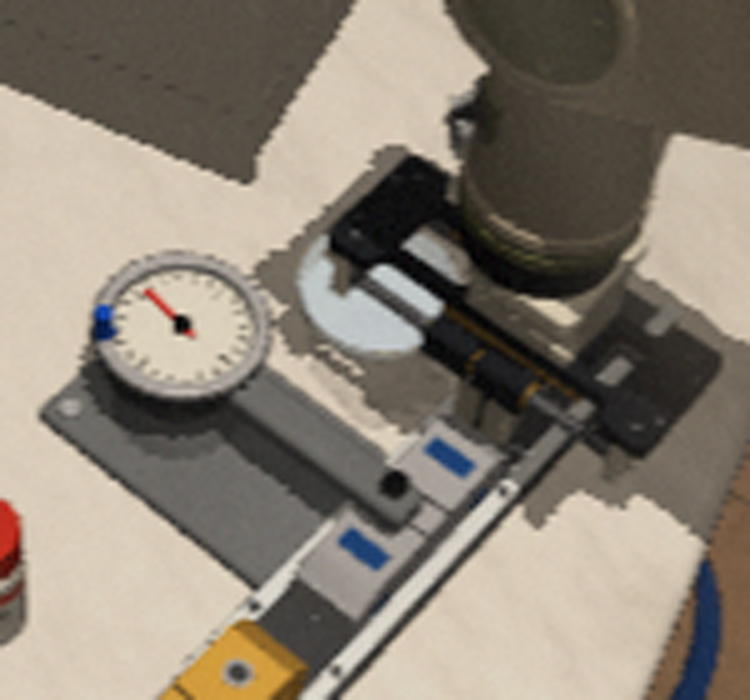

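The pictures show the master under the stylus, short of centre. In the scene crop the bands are at (364,549) and (450,457), and the needle has swung clockwise to point at (368,130) in the top crop.

Run:
```python
from h import *
ct=cam("top");cs=cam("scene")
S=lambda u,v:((u+.5)/5-.5+250,(v+.5)/5-.5+150)
T=lambda u,v:((u+.5)/5-.5+220,(v+.5)/5-.5+180)
a=onz(cs,*S(364,549),.052);b=onz(cs,*S(450,457),.052);print(C(a),C(b),C((a+b)/2))
print("top band",C(onz(ct,*T(210,487),.052)), "bands0",C([.4357,-.0903,.052]),C([.4178,-.1599,.052]))
for n,p in(("stem",(395,483)),):print(C(onz(cs,*S(*p),.098)))
print("stem top",C(onz(ct,*T(258,498),.098)))
hub=onz(ct,*T(343,188),.09);tip=onz(ct,*T(368,131),.09);post=onz(ct,*T(286,113),.111)
print("hub",C(hub),"tip",C(tip),"post",C(post))
for n,q in(("tip",tip),("post",post)): d=C(q)[:2]-C(hub)[:2]; print(n,np.degrees(np.arctan2(d[1],d[0])),np.hypot(*d))
hub=onz(cs,*S(182,323),.09);tip=onz(cs,*S(148,291),.09);post=onz(cs,*S(104,312),.111)
for n,q in(("tip",tip),("post",post)): d=C(q)[:2]-C(hub)[:2]; print("s",n,np.degrees(np.arctan2(d[1],d[0])),np.hypot(*d))
```

```text
[-0.00244925  0.02120108  0.052     ] [-0.0022295  -0.05103546  0.052     ] [-0.00233938 -0.01491719  0.052     ]
top band [-0.0028714   0.02206052  0.052     ] bands0 [-0.00151074 -0.12448959  0.052     ] [-0.00220986 -0.19635113  0.052     ]
[-0.00307227  0.00564292  0.098     ]
stem top [-0.00021939 -0.00057687  0.098     ]
hub [ 0.13951251 -0.00057458  0.09      ] tip [ 0.1666564  -0.00456452  0.09      ] post [0.1626353  0.03144462 0.111     ]
tip -8.36215750811653 0.027435569376801788
post 54.16491262153234 0.039495478435340146
s tip -7.364365572009648 0.02668441707456028
s post 53.51780046620266 0.040987366127921844
```

```bash
python3 -m inch '[[[-5,0,0,0,0,0],[-5,0,0,0,0,0],[-5,0,0,0,0,0],[0,0,0,0,0,0],[0,0,0,0,0,0]]]';python3 - <<'E'
from h import *
go(W(0,-.0725,.034),YAW)
c=cam("top"); crop(c["image"],220,180,380,320,5,"pics/c1.png")
c=cam("scene"); crop(c["image"],250,150,400,290,5,"pics/c2.png")
E
```

```text
t: 5.18
tool_pos: [0.4502, -0.0432, 0.0357]
orientation: [-1.085, 1.382, -1.387]
force: [-0.9, -6.1, 4.3]
opening: 0.0006
t 5.175 pos [ 0.4502 -0.0432  0.0357] comp [ 0.0013 -0.0753  0.0357] rot [-0.0027  0.0007  0.0016] shift mm [-2.8  1.7 -1.3]
```

View pics/c2.png

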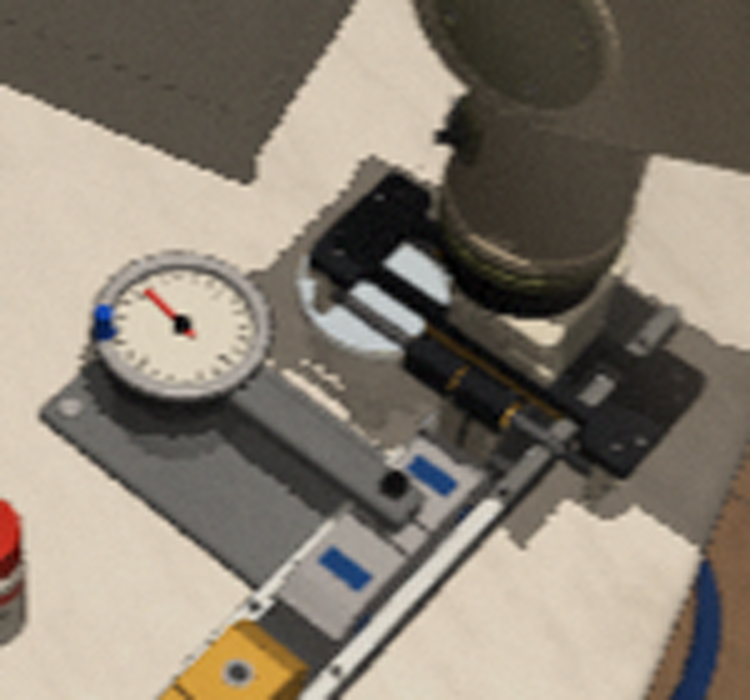

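View pics/c1.png

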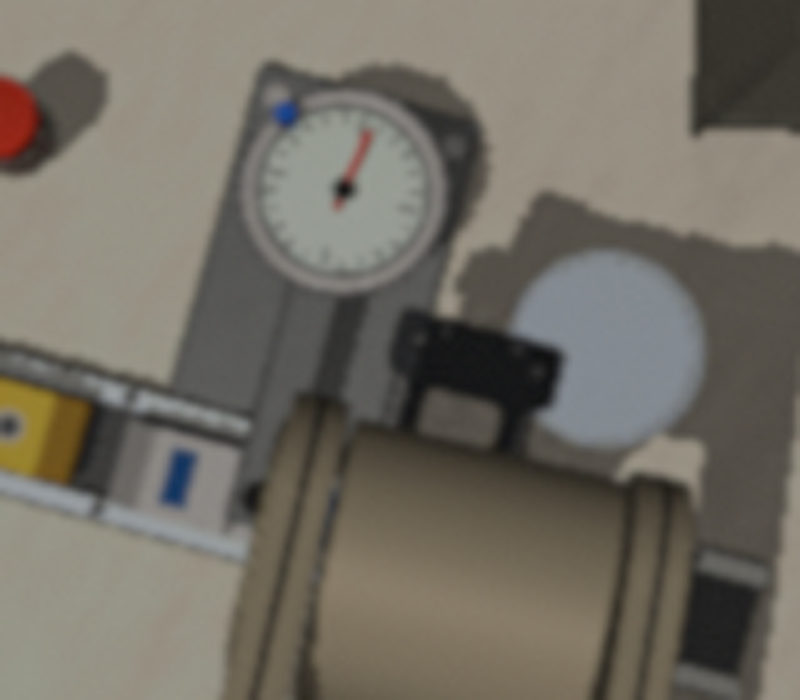

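The bands are now at scene crop (345,568) and (434,476), and top crop (179,478). The needle hasn't moved, so the stylus is on the flat top.

```bash
python3 -m inch '[[[5,0,0,0,0,0],[20,0,0,0,0,0],[0,-40,0,0,0,0],[0,-50,0,0,0,0],[0,-40,0,0,0.15,0],[0,0,0,0,0.18,0],[0,0,0,0,0.18,0],[0,0,0,0,0.18,0]]]' 0;python3 - <<'E'
from h import *
ct=cam("top");cs=cam("scene")
S=lambda u,v:((u+.5)/5-.5+250,(v+.5)/5-.5+150)
T=lambda u,v:((u+.5)/5-.5+220,(v+.5)/5-.5+180)
a=onz(cs,*S(345,568),.052);b=onz(cs,*S(434,476),.052);print("master",C((a+b)/2),"top:",C(onz(ct,*T(179,478),.052))[1]-.036)
crop(cs["image"],250,150,400,290,5,"pics/d2.png")
crop(ct["image"],220,180,380,320,5,"pics/d1.png")
a=np.radians(54); go(W(.14+.041*np.cos(a),.041*np.sin(a),.170),YAW+np.radians(113-180))
E
```

```text
t: 6.28
tool_pos: [0.443, -0.0664, 0.1643]
orientation: [-0.609, 1.859, -1.858]
force: [0.6, -0.3, -0.9]
opening: 0.0005
master [-0.00249093 -0.00018443  0.052     ] top: 0.0005441477024932528
t 6.375 pos [ 0.443  -0.0665  0.1642] comp [-0.0002 -0.0996  0.1642] rot [ 6.000e-04  4.774e-01 -1.000e-04] shift mm [-203.1   -5.8  -58.1]
```

View pics/d2.png

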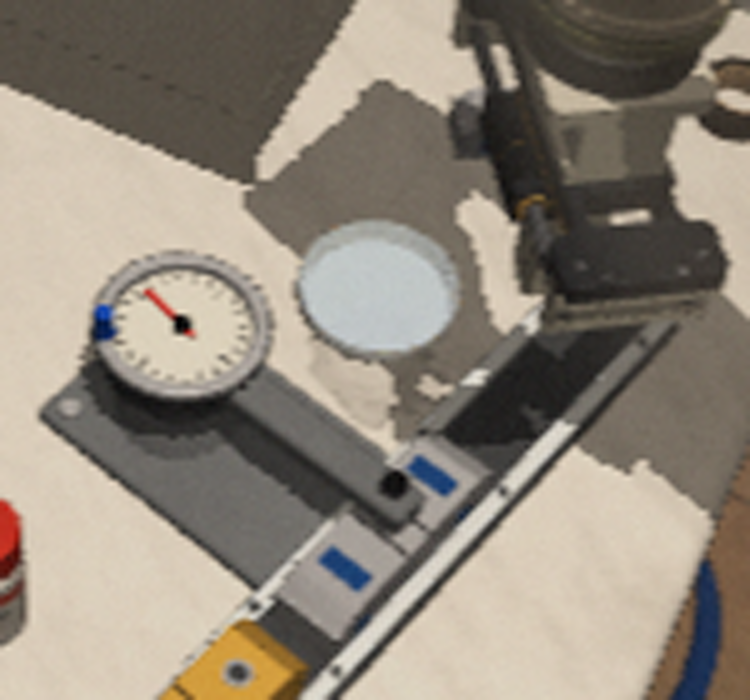

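View pics/d1.png

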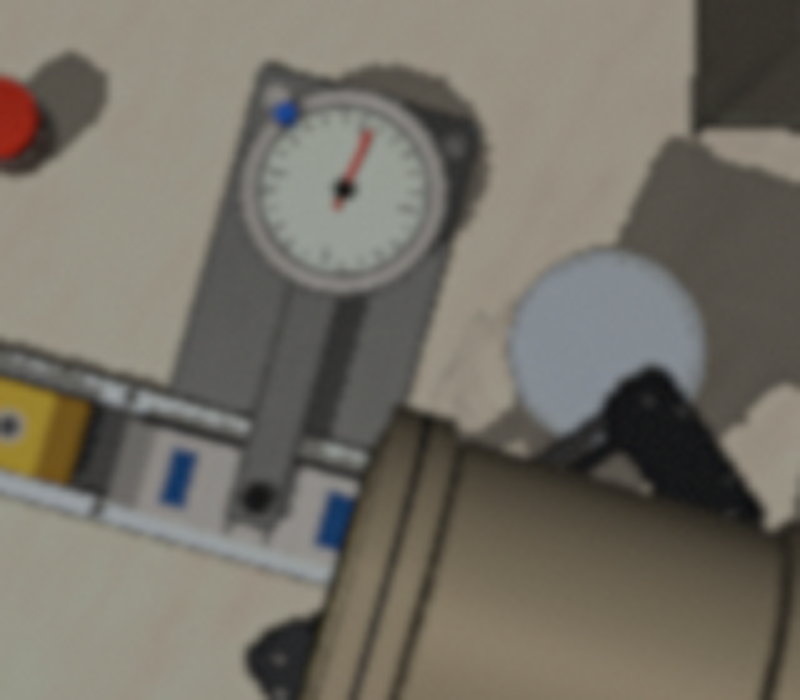

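The two bands, at top crop (179,478) and (335,520), lie evenly about the stem (258,498), so the master is centred. Next, the post.

```bash
python3 -m inch '[[[0,-3,0,0,0.16,0],[0,-3,0,0,0.16,0],[0,0,0,0,0.157,0],[-50,0,-14,0,0,0],[-50,0,-15,0,0,0],[-50,0,-15,0,0,0],[-53,0,-14,0,0,0],[0,0,0,0,0,0]]]' 30 5;python3 - <<'E'
from h import *
a=np.radians(54); go(W(.14+.041*np.cos(a),.041*np.sin(a),.107),YAW+np.radians(113-180))
ct=cam("top");cs=cam("scene")
crop(cs["image"],220,120,370,260,5,"pics/e2.png")
crop(ct["image"],220,150,380,290,5,"pics/e1.png")
E
```

```text
t: 7.38
tool_pos: [0.6353, 0.025, 0.1672]
orientation: [-0.185, 2.136, -2.134]
force: [-0.1, 0.2, -0.1]
opening: 0.0299
t 7.375 pos [0.6353 0.025  0.1672] comp [0.1646 0.0353 0.1672] rot [0.0016 0.0093 0.0036] shift mm [ 1.3 60.2  1.8]
```

View pics/e2.png

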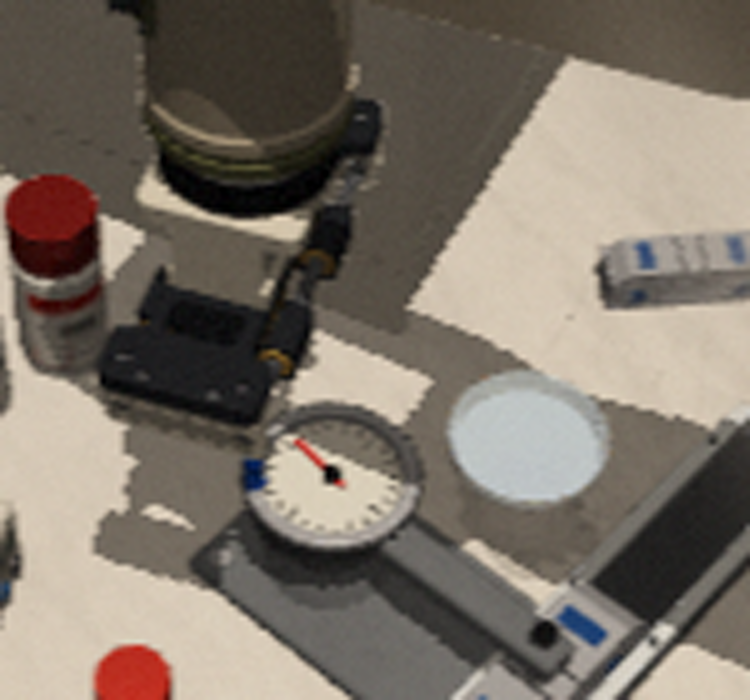

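View pics/e1.png

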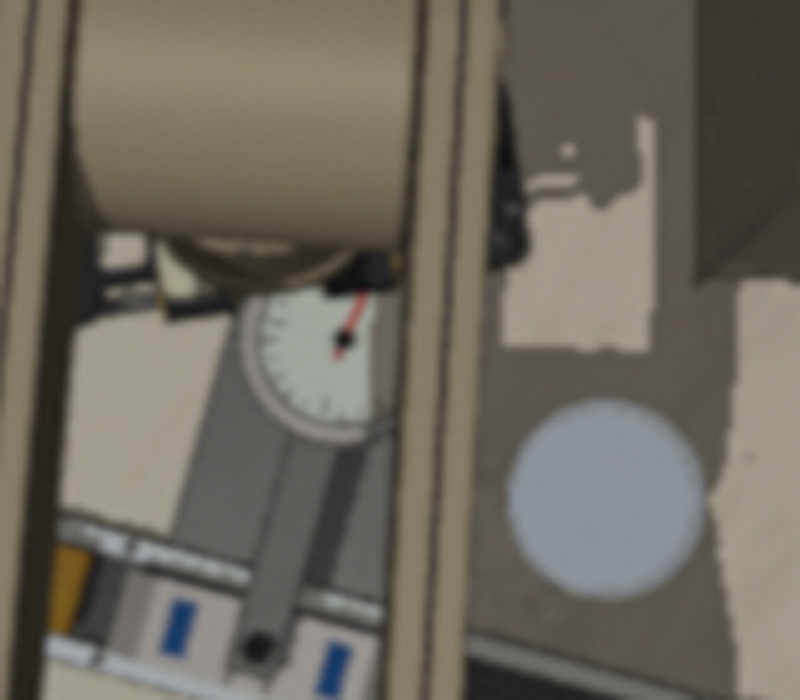

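The gripper is over the post and the path is clear. Now down astride the post, then close gently.

```bash
python3 -m inch '[[[1,20,2,0,0,0],[0,20,0,0,0,0],[0,20,0,0,0,0],[0,0,0,0,0,0]]]' 30 5;python3 -m inch '[[[0,0,0,0,0,0],[0,0,0,0,0,0],[0,0,0,0,0,0]]]' 0 5
python3 - <<'E'
from h import *
a=np.radians(54); go(W(.14+.041*np.cos(a),.041*np.sin(a),.107),YAW+np.radians(113-180))
cs=cam("scene")
crop(cs["image"],250,180,330,250,8,"pics/f2.png")
E
```

```text
t: 7.98
tool_pos: [0.6312, 0.0206, 0.107]
orientation: [-0.179, 2.14, -2.139]
force: [-0.3, 0.9, -0.0]
opening: 0.0301
t: 8.35
tool_pos: [0.6342, 0.0206, 0.1112]
orientation: [-0.172, 2.136, -2.137]
force: [-0.3, -0.2, 2.4]
opening: 0.0099
t 8.35 pos [0.6342 0.0206 0.1112] comp [0.1646 0.0308 0.1112] rot [-0.0005  0.0024 -0.0016] shift mm [-0.5  4.2 -2.4]
```

View pics/f2.png

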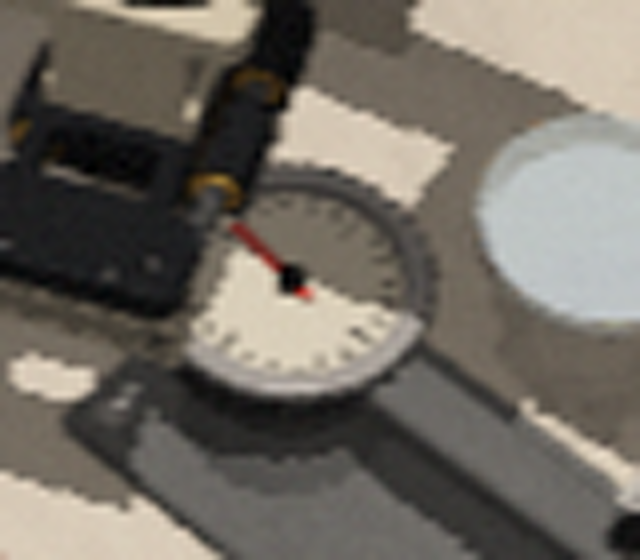

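The fingers hold the post, with an opening of 9.9 mm that matches its 10 mm width. Next I work out the arc in tool axes.

Run:
```python
from h import *
b=np.radians(113-180); ez=np.array([np.cos(b),np.sin(b)]); 
y=np.array([0,0,-1.]);z3=np.array([*ez,0]); ex=np.cross(y,z3)[:2]
th=np.radians(np.linspace(51.5,-8,12)); p=np.c_[.041*np.cos(th),.041*np.sin(th)]*1e3
d=np.diff(p,axis=0); print(np.c_[d@ex,d@ez].round(1).tolist())
```

```text
[[-1.7, 3.5], [-1.3, 3.6], [-1.0, 3.7], [-0.6, 3.8], [-0.3, 3.9], [0.1, 3.9], [0.4, 3.8], [0.8, 3.8], [1.2, 3.7], [1.5, 3.6], [1.8, 3.4]]
```

```bash
python3 -m inch '[[[-1.7,0,3.5,0,0,0],[-1.3,0,3.6,0,0,0],[-1.0,0,3.7,0,0,0],[-0.6,0,3.8,0,0,0],[-0.3,0,3.9,0,0,0],[0.1,0,3.9,0,0,0]]]'; python3 -m inch '[[[0.4,0,3.8,0,0,0],[0.8,0,3.8,0,0,0],[1.2,0,3.7,0,0,0],[1.5,0,3.6,0,0,0],[1.8,0,3.4,0,0,0],[0,0,0,0,0,0],[0,0,0,0,0,0]]]'
python3 - <<'E'
from h import *
a=np.radians(-8); go(W(.14+.041*np.cos(a),.041*np.sin(a),.107),YAW+np.radians(113-180))
cs=cam("scene")
crop(cs["image"],250,180,330,250,8,"pics/g2.png")
E
```

```text
t: 9.15
tool_pos: [0.6424, -0.0009, 0.1105]
orientation: [-0.172, 2.136, -2.137]
force: [2.0, 2.8, 3.6]
opening: 0.0096
t: 10.02
tool_pos: [0.6387, -0.0202, 0.1099]
orientation: [-0.174, 2.137, -2.138]
force: [-0.5, -1.1, 4.8]
opening: 0.0096
t 10.025 pos [ 0.6387 -0.0202  0.1099] comp [ 0.1788 -0.0077  0.1099] rot [-0.0006  0.0021  0.001 ] shift mm [-2.4  2.9 -1.2]
```

View pics/g2.png

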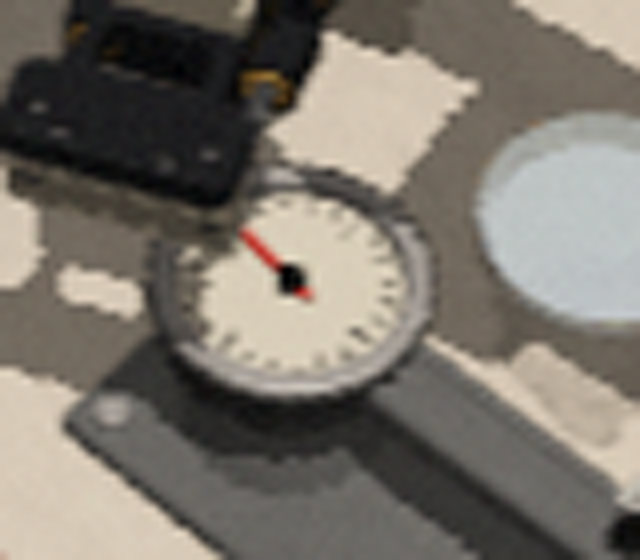

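```bash
python3 -m inch '[[[0,0,0,0,0,0],[0,0,0,0,0,0],[0,-30,0,0,0,0],[0,-30,0,0,0,0],[30,-10,0,0,0,0],[50,0,0,0,0,0],[50,0,0,0,0,0],[30,0,0,0,0,0]]]' 30
python3 - <<'E'
from h import *
go(W(0,0,.17),YAW)
ct=cam("top");cs=cam("scene")
crop(cs["image"],250,180,330,250,8,"pics/h2.png")
crop(ct["image"],240,170,340,250,8,"pics/h1.png")
E
```

```text
t: 11.08
tool_pos: [0.4789, -0.0453, 0.1794]
orientation: [-0.175, 2.138, -2.137]
force: [-0.4, 0.0, 0.3]
opening: 0.03
t 11.075 pos [ 0.4789 -0.0453  0.1794] comp [ 0.0297 -0.0705  0.1794] rot [ 1.300e-03 -1.167e+00  1.000e-03] shift mm [-70.5   9.4 -29.7]
```

View pics/h2.png

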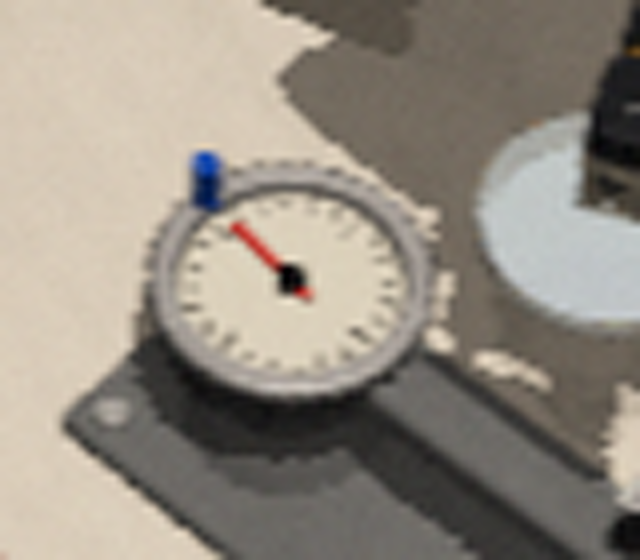

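View pics/h1.png

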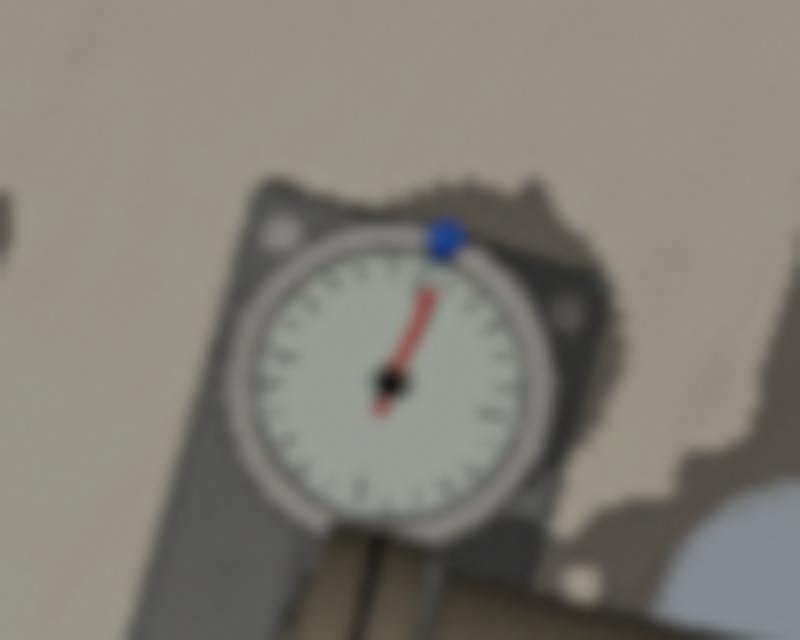

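The post is now close to the needle line: in the top crop, post (446,240), needle tip (430,290), hub (391,383). Measuring the angle.

```bash
cat > ang.py <<'E'
from h import *
def cen(m): 
    v,u=np.nonzero(m); return u.mean(),v.mean(),len(u)
for n,box in(("top",(240,170,340,250)),("scene",(250,180,330,250))):
    c=cam(n); im=c["image"].astype(int); b,g,r=im[...,0],im[...,1],im[...,2]
    M=np.zeros(b.shape,bool); M[box[1]:box[3],box[0]:box[2]]=1
    blue=M&(b>r+50)&(b>g+30); red=M&(r>g+60)&(r>b+60)
    # hub from calibrated dial axis guess and from image
    yy,xx=np.nonzero(red); P=np.array([C(onz(c,u,v,.0905))[:2] for u,v in zip(xx,yy)])
    mu=P.mean(0); d=np.linalg.svd(P-mu)[2][0]; d=d if d@(mu-[.14,0])>0 else -d
    w=cen(blue); zb=.111 if n=="top" else .1015
    p=C(onz(c,w[0],w[1],zb))[:2]
    print(n,"needle dir",np.degrees(np.arctan2(d[1],d[0])).round(1),"n",len(P),"mean",mu.round(4),"tip",P[np.argmax(P@d)].round(4),"post",p.round(4),w)
    for hub in((.140,0),(.1395,-.0006)):
        q=p-hub; m=mu-hub; print("  post ang",np.degrees(np.arctan2(q[1],q[0])).round(1),np.hypot(*q).round(4),"needle via hub",np.degrees(np.arctan2(m[1],m[0])).round(1))
E
python3 ang.py
```

```text
ang.py:10: RuntimeWarning: Mean of empty slice.
  mu=P.mean(0); d=np.linalg.svd(P-mu)[2][0]; d=d if d@(mu-[.14,0])>0 else -d
  ret = ret.dtype.type(ret / rcount)
Traceback (most recent call last):
  File "ang.py", line 10, in <module>
    mu=P.mean(0); d=np.linalg.svd(P-mu)[2][0]; d=d if d@(mu-[.14,0])>0 else -d
                    ~~~~~~~~~~~~~^^^^^^
numpy.linalg.LinAlgError: 1-dimensional array given. Array must be at least two-dimensional
```

```bash
sed -i 's/(r>g+60)&(r>b+60)/(r>g+30)\&(r>b+30)/' ang.py; python3 ang.py
```

```text
top needle dir -8.7 n 20 mean [ 0.1539 -0.0031] tip [ 0.1661 -0.0043] post [ 0.1791 -0.005 ] (np.float64(295.0833333333333), np.float64(199.33333333333334), 12)
  post ang -7.3 0.0394 needle via hub -12.8
  post ang -6.3 0.0398 needle via hub -10.0
scene needle dir -7.0 n 26 mean [ 0.1513 -0.0017] tip [ 0.1669 -0.0012] post [ 0.1806 -0.0055] (np.float64(275.2352941176471), np.float64(201.64705882352942), 17)
  post ang -7.7 0.041 needle via hub -8.5
  post ang -6.8 0.0414 needle via hub -5.3
```

The needle is at about −8° and the post at about −7° in the comparator frame. Both views agree to about 1–2° (the needle-through-hub variant scatters up to 5°), inside the 7° allowed. Now across to the spacer's outer end, high over the stylus.

```bash
python3 -m inch '[[[0,-6,0,0,-0.167,0],[0,0,0,0,-0.167,0],[0,0,0,0,-0.167,0],[0,0,0,0,-0.167,0],[0,0,0,0,-0.167,0],[0,0,0,0,-0.167,0],[0,0,0,0,-0.165,0],[0,0,0,0,0,0]]]' 0; python3 -m inch '[[[-45,0,-4,0,0,0],[-50,0,-4,0,0,0],[-50,0,-4,0,0,0],[-50,0,-4,0,0,0],[-50,0,-4,0,0,0],[-50,0,-4,0,0,0],[-25,0,-4,0,0,0],[0,0,0,0,0,0]]]'
python3 - <<'E'
from h import *
go(W(0,.248,.036),YAW)
ct=cam("top");cs=cam("scene")
crop(cs["image"],230,220,350,340,5,"pics/i2.png")
crop(ct["image"],140,200,300,320,5,"pics/i1.png")
E
```

```text
t: 12.32
tool_pos: [0.482, -0.0452, 0.186]
orientation: [-1.085, 1.386, -1.385]
force: [-0.0, -0.8, -1.0]
opening: 0.0005
t: 13.32
tool_pos: [0.5307, 0.2741, 0.1855]
orientation: [-1.085, 1.386, -1.386]
force: [-0.0, -1.1, -1.4]
opening: 0.0003
t 13.325 pos [0.5307 0.2741 0.1855] comp [0.0034 0.252  0.1855] rot [ 0.0007 -0.0008  0.0002] shift mm [  4.  149.5  -3.4]
```

View pics/i2.png

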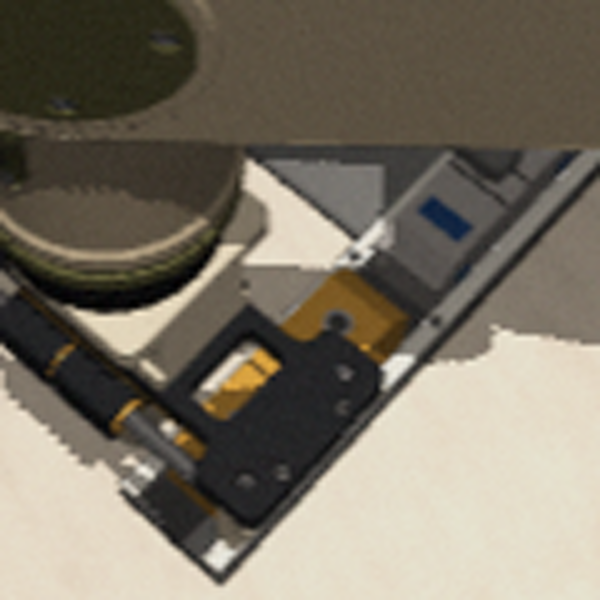

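View pics/i1.png

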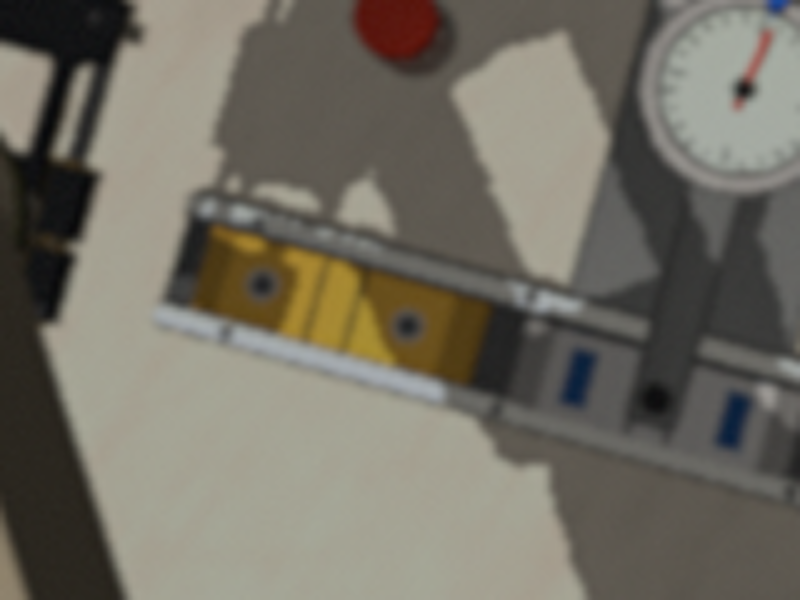

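Both blocks and the zero are as left, and the gripper is beyond the bed's left end. Going down.

```bash
python3 -m inch '[[[0,30,-3,0,0,0],[0,40,0,0,0,0],[0,40,0,0,0,0],[0,25,0,0,0,0],[0,13,0,0,0,0],[0,0,0,0,0,0],[0,0,0,0,0,0]]]'
python3 - <<'E'
from h import *
go(W(0,.0725,.036),YAW)
E
```

```text
t: 14.3
tool_pos: [0.529, 0.2728, 0.0397]
orientation: [-1.082, 1.385, -1.386]
force: [0.3, -0.2, 0.3]
opening: 0.0006
t 14.3 pos [0.529  0.2728 0.0397] comp [0.002  0.2504 0.0397] rot [-0.0018 -0.0008 -0.0013] shift mm [177.9   3.7  -2. ]
```

```bash
python3 -m inch '[[[8,3,-2,0,0,0],[12,0,0,0,0,0],[15,0,0,0,0,0],[12,0,0,0,0,0],[8,0,0,0,0,0],[10,0,0,0,0,0],[12,0,0,0,0,0],[12,0,0,0,0,0]]]'; python3 -m inch '[[[12,0,0,0,0,0],[12,0,0,0,0,0],[12,0,0,0,0,0],[12,0,0,0,0,0],[8,0,0,0,0,0],[6,0,0,0,0,0],[4,0,0,0,0,0],[0,0,0,0,0,0]]]'
python3 - <<'E'
from h import *
go(W(0,.0725,.036),YAW)
ct=cam("top");cs=cam("scene")
crop(cs["image"],250,180,400,320,5,"pics/j2.png")
crop(ct["image"],220,180,380,320,5,"pics/j1.png")
E
```

```text
t: 15.3
tool_pos: [0.505, 0.1874, 0.0357]
orientation: [-1.082, 1.386, -1.384]
force: [1.6, 8.7, -1.4]
opening: 0.0005
t: 16.3
tool_pos: [0.4891, 0.1231, 0.0357]
orientation: [-1.082, 1.386, -1.385]
force: [1.3, 6.3, 0.5]
opening: 0.0005
t 16.3 pos [0.4891 0.1231 0.0357] comp [-0.0008  0.0955  0.0357] rot [-0.001  -0.0005 -0.0021] shift mm [23.  -0.3  0.8]
```

View pics/j2.png

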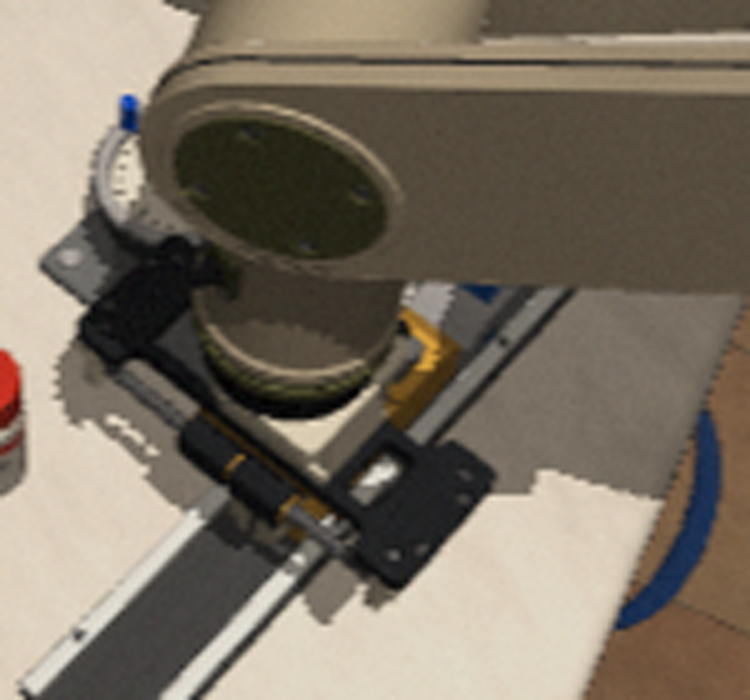

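View pics/j1.png

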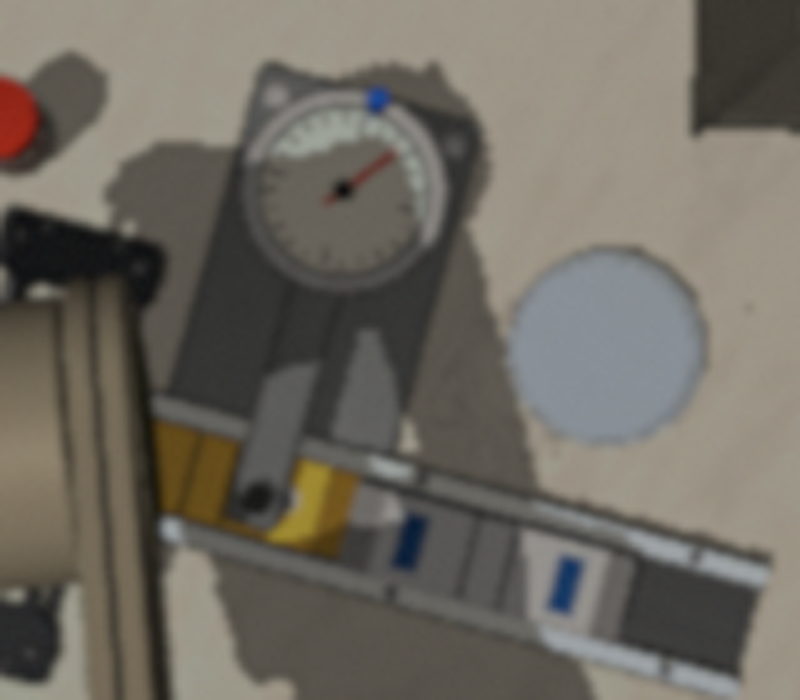

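The spacer is under the stylus with the needle about 30° further on. The master bands are at top crop (409,543) and (565,585), and the spacer lines at about (173,475) and (207,483).

Run:
```python
from h import *
ct=cam("top")
T=lambda u,v:((u+.5)/5-.5+220,(v+.5)/5-.5+180)
m=(C(onz(ct,*T(409,543),.052))+C(onz(ct,*T(565,585),.052)))/2; print("master",m)
for p in((173,475),(207,483)): print("line",C(onz(ct,*T(*p),.055)))
```

```text
master [-0.00318714 -0.10657234  0.052     ]
line [-0.00198115  0.03936325  0.055     ]
line [-0.0013984   0.02373763  0.055     ]
```

```bash
python3 -m inch '[[[6,0,0,0,0,0],[6,0,0,0,0,0],[5,0,0,0,0,0],[4,0,0,0,0,0],[0,0,0,0,0,0],[0,0,0,0,0,0]]]'
python3 - <<'E'
from h import *
go(W(0,.0725,.036),YAW)
ct=cam("top")
crop(ct["image"],220,180,380,320,5,"pics/k1.png")
E
```

```text
t: 17.2
tool_pos: [0.484, 0.1027, 0.0357]
orientation: [-1.082, 1.385, -1.385]
force: [1.7, 6.7, 1.1]
opening: 0.0006
t 17.2 pos [0.484  0.1027 0.0357] comp [-0.0008  0.0745  0.0357] rot [-0.001  -0.0004 -0.002 ] shift mm [ 2.  -0.3  0.8]
```

View pics/k1.png

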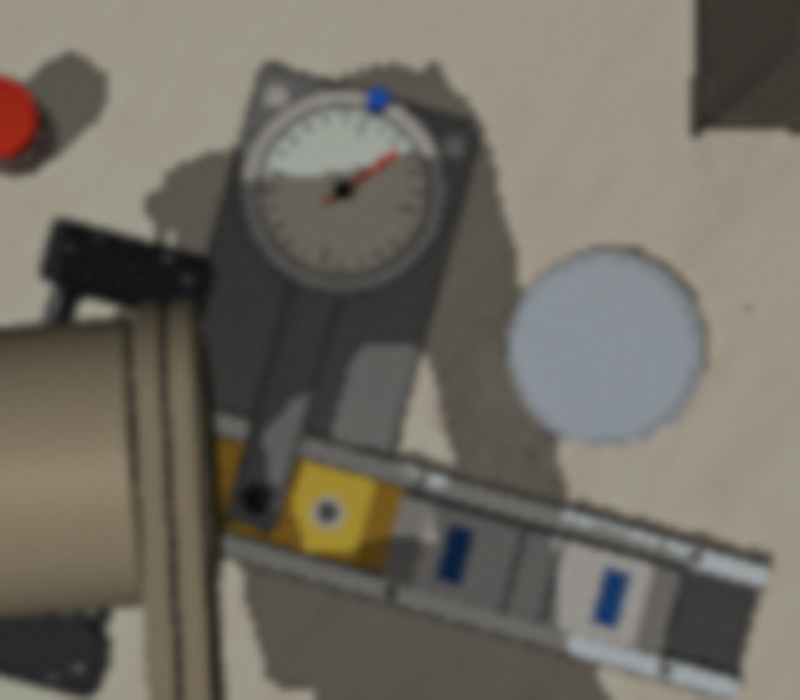

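Run:
```python
from h import *
ct=cam("top")
T=lambda u,v:((u+.5)/5-.5+220,(v+.5)/5-.5+180)
m=(C(onz(ct,*T(455,555),.052))+C(onz(ct,*T(611,598),.052)))/2; print("master",m)
print("spacer",C(onz(ct,*T(328,513),.055))[1]+.0337)
```

```text
master [-0.00311638 -0.1278433   0.052     ]
spacer 0.0017147405262515694
```

Spacer centre is at +2 mm. I'll push the last 2 mm, back off, rise and look.

```bash
python3 -m inch '[[[2,0,0,0,0,0],[0,0,0,0,0,0],[0,0,0,0,0,0],[-8,0,0,0,0,0],[-25,0,0,0,0,0],[-25,-20,0,0,0,0],[0,-50,0,0,0,0],[0,-50,0,0,0,0]]]'; python3 -m inch '[[[-50,-30,0,0,0,0],[-50,0,0,0,0,0],[-50,0,0,0,0,0],[0,0,0,0,0,0]]]'
python3 - <<'E'
from h import *
ct=cam("top");cs=cam("scene")
crop(cs["image"],250,180,400,320,5,"pics/l2.png")
crop(ct["image"],220,180,380,320,5,"pics/l1.png")
E
python3 ang.py
```

```text
t: 18.3
tool_pos: [0.4963, 0.1565, 0.1558]
orientation: [-1.087, 1.386, -1.385]
force: [1.4, 0.9, -0.1]
opening: 0.0005
t: 18.8
tool_pos: [0.5327, 0.3048, 0.1842]
orientation: [-1.088, 1.384, -1.383]
force: [-0.4, -1.1, 0.3]
opening: 0.0002
top needle dir -38.7 n 21 mean [ 0.1504 -0.0102] tip [ 0.1604 -0.0172] post [ 0.1788 -0.0055] (np.float64(295.2857142857143), np.float64(199.5), 14)
  post ang -8.1 0.0392 needle via hub -44.6
  post ang -7.1 0.0396 needle via hub -41.5ang.py:10: RuntimeWarning: Mean of empty slice.
  mu=P.mean(0); d=np.linalg.svd(P-mu)[2][0]; d=d if d@(mu-[.14,0])>0 else -d
  ret = ret.dtype.type(ret / rcount)
Traceback (most recent call last):
  File "ang.py", line 10, in <module>
    mu=P.mean(0); d=np.linalg.svd(P-mu)[2][0]; d=d if d@(mu-[.14,0])>0 else -d
                    ~~~~~~~~~~~~~^^^^^^
numpy.linalg.LinAlgError: 1-dimensional array given. Array must be at least two-dimensional
```

View pics/l2.png

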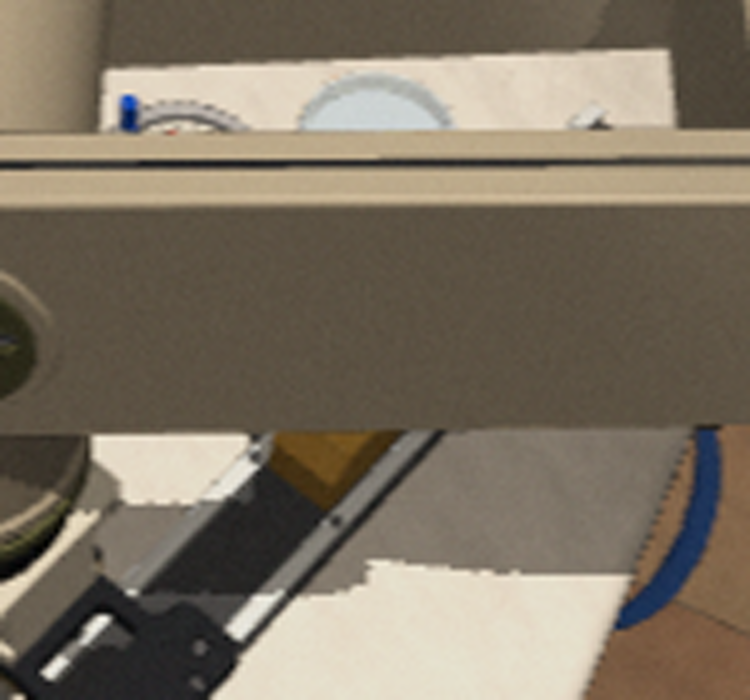

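View pics/l1.png

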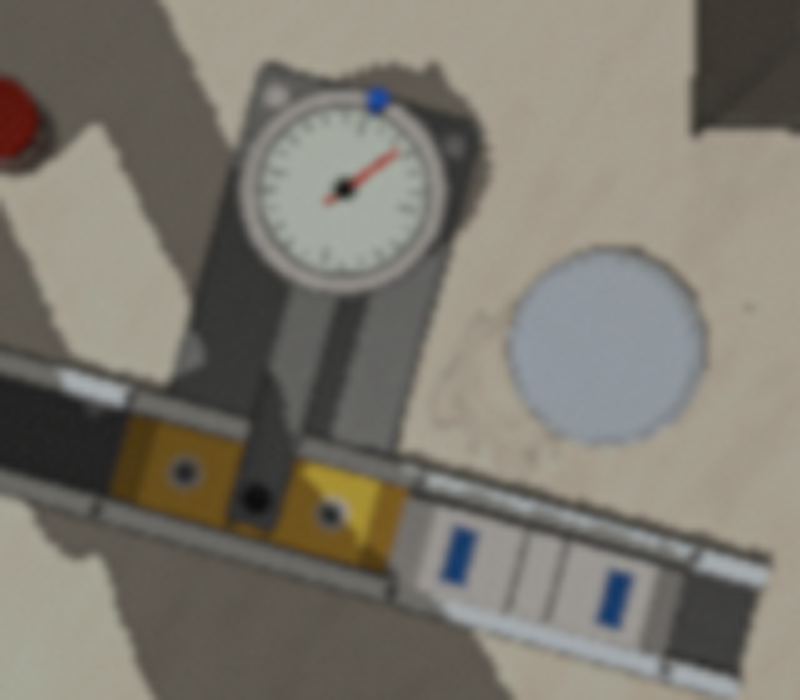

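The screws, at (184,472) and (331,514), lie evenly about the stem (257,498). The master has been pushed out and lies flat. The needle is at −38.7° and the post at about −7.6°, so 31° apart. Handing in.

```bash
python3 -m inch '[[[0,0,0,0,0,0],[0,0,0,0,0,0]]]'; python3 -c "
from plant import robot
print(robot.close_job())"
```

```text
t: 19.25
tool_pos: [0.5333, 0.3016, 0.1855]
orientation: [-1.084, 1.386, -1.386]
force: [0.2, 0.1, 0.4]
opening: 0.0004
the job is handed in; nothing more can be done
None
```

The job is done and handed in at 19.3 s of the 72 s allowed; the hand-in gives no verdict. I pushed the master under the stylus and turned the bezel about 61° clockwise by its gripped post. Then I pushed the spacer in from the other end, which slid the master back out.

**Last checks:**
- **Master under the stylus:** before I turned the bezel, its middle was within 1 mm of the stylus.
- **Zero on the master:** the post was within about 1–2° of the needle in both views. An alternative reading of the needle through the hub scattered by up to about 5°, still inside the 7° allowed.
- **Spacer:** its screws lie evenly about the stylus stem in the last top view, so it is within about 1–2 mm of centre.
- **Master at the end:** it lies flat, about 130 mm out. I measured −128 mm before the last 2 mm push.
- **Zero at the end:** the post is about 31° counter-clockwise of the needle, where 30° is exact. This comes from the top view only, because the arm hid the dial from the scene camera and that half of the check failed.
- **Other things:** the dropper and dish are where they started. The timer was not re-measured, and nothing was moved near it.

One hand-picked pixel reading of the spacer's lines came out about 8 mm off. I dropped it in favour of the master bands and the screw positions, which agreed with each other.

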